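Turn a tray of setting dies over into its twin

ROBOT

A 6-joint arm with a two-finger parallel gripper is mounted at the origin on the work surface; the furniture and walls round the work are solid. World frame = base frame: x ahead of the robot, y to its left, z up, the work surface at z = 0. Lengths are in m, angles in rad, forces in N, time in s.
With the tool pointing down it reaches from about 0.25 to 0.8 m from the base axis. Payload 8.5 kg.
Tool frame: the origin (TCP) lies on the centre line of the jaws, within the pads' length; the fingertips stand 8 mm ahead of it and the grasp point (between the pads) lies 11 mm behind it (arm.tcp_to_tips is the distance from the TCP to the fingertips, in m); z points along the fingers, x is the direction in which the jaws open and shut, and the axes are right-handed (so a half turn about z gives the same grasp; the last joint's range is limited). The gripper opens to 85 mm and grips with 20 to 120 N. Pads are 22 mm wide; open, the fingers measure 114 mm over their backs; the gripper's body (76 mm by 85 mm) begins 54 mm behind the grasp point. The pads swing forward as they close: fully open they stand 13 mm farther back than shut.
Start: joints at [-1.304, 0.238, -0.013, 1.319, 0, 1.571], TCP at [0.138, -0.506, 0.239] pointing down, gripper open.
Joint ranges: [-2.66, 2.66], [-1.03, 1.9], [-1.14, 1.46], [-1.82, 2.27], [-1.45, 1.34], [-3.14, 3.14]. Speed limits (rad/s): [2.22, 2.22, 2.79, 3.14, 3.14, 3.14].

INTERFACE

Orientations are given as a unit quaternion [w, x, y, z].
In Python, from bench import arm gives the robot as it stands.
- The arm moves only by the tool send_rows, never from a script. Its argument "increments" is a list of rows, each an object with "linear": the shift along the tool's x, y, z each as a share of 12 cm, from -1 to 1, a list of three; "dr": the turn, a rotation vector about the tool's x, y, z each as a share of pi/2 rad, from -1 to 1, a list of three; "hand": the gripper command: -1 is fully open, 1 is shut, values between are in proportion. In form: [{"linear": [x, y, z], "dr": [wx, wy, wz], "hand": hand}, ...]. A call has 1 to 8 rows; each row shifts and turns the commanded pose from where the row before left it, along the tool's axes as they then stand; what a row does not reach is not made up. A row lasts 1/8 s, in which the tool goes at most 62.5 mm and 10.7 degrees, less where a joint would pass 70% of its speed; a pose out of reach is approached as far as the arm can. A call with a number of a shift or a turn outside -1 to 1 is refused whole. A call with a gripper value outside its range is refused whole. The fingers move at their own pace and stop on an object; "grip_force" is the grip in N (left out, the last holds). Time passes only in rows, so rows that do not move let the fingers close. It gives the time, the measured TCP pose, the force and the opening at its end, in the units of the state.
- arm.get_state(): the state, without advancing time (a new reading comes with each control period).
- arm.snapshot(name): name is "scene" or "top"; returns a dict with "img" (400x640x3 uint8, blue, green, red), "fx", "fy", "cx", "cy" (pixels), "extrinsics" (4x4, takes a point from world to camera coordinates). Camera axes: x right, y down, z forward; pixel columns grow to the right and rows downward; lengths in m; the calibration is good to about 2 mm. A picture is of the moment at which its call begins. There is no depth.
- arm.finish_job(): hands the job in, once; it reports no verdict.
The state is a dict: "time": time; "joint_pos": joint angles; "qd": joint speeds; "effort": joint torques, N m; "tool_pos": TCP position; "orientation": TCP orientation; "ft_force": force on the tool from outside, world axes, zero at the start; "wrist_torque": the same for the moment, N m; "finger_gap": opening from 0.0 (shut) to 1.0 (fully open).
Only numpy, scipy, OpenCV 4.12 (cv2) and the standard library are available. Lean on these libraries where they do the work, as an engineer would, in place of code of your own. Each camera call takes 0.05 s, during which the arm holds its last target.

TASK

On the hinged turnover stand, three steel setting dies stand in the pockets of one of the two trays; the matching tray beside it is empty. Swing the empty tray over by its handle so that it lies fully closed, face-down, on the full one; then swing the full tray over by its own handle, which carries the pair over together, so that all three dies come to lie upside down in the pockets of the tray that was empty. Leave the closed pair lying flat on that side, with the emptied tray on top, and let go.

Things in the scene. Friction and masses are not known exactly. Their poses are not given: they have to be found in the camera images.
- jig: Turnover stand, fixed to the table: plywood base 230 x 230 x 12 mm; origin under its middle at table height, x along its axle away from the robot, y left, z up. Steel axle 55 mm above the table. Two twin aluminium trays hinge on it, flat at the start, left (+y) and right (-y). Stiff hinges: a tray stays where it is left (2 to 4 N at the handle; 6 to 8 N for the pair).
- left_tray_handle (a point): Middle of the left tray's wooden handle bar: 12 mm thick, 56 mm long, parallel to the axle, 150 mm from it, 55 mm above the table when flat, 40 mm nearer the robot than the tray's middle; 49 mm free between bar and tray. It swings a half circle (radius 150 mm) over the axle; the bar may turn in fingers kept pointing down. Axes as the stand's when flat, turning with the tray; z down when face-down.
- right_tray_handle (a point): The right tray's bar, likewise (mirror twin), but 40 mm farther from the robot than the tray's middle: with the trays closed both bars lie end to end in line. Each tray: 168 mm along the axle, 60 mm wide, 20 mm thick, middle 65 mm from the axle, three pockets 34 x 36 mm, 15 mm deep, 50 mm apart. With the other tray closed on it, a tray swung over pushes the other ahead, both staying closed.
- die_0_center (a point): Centre (14 mm up) of the nearest of three loose steel setting dies: 26 mm across the foot, stepped to 20 mm at the top, 28 mm high, 20 to 42 g; z up through the stepped top. It stands in the nearest pocket of the full tray (left or right, varies), with 4 to 5 mm play, 12 mm proud of the tray's face.
- die_1_center (a point): Centre (14 mm up) of the middle of three loose steel setting dies: 26 mm across the foot, stepped to 20 mm at the top, 28 mm high, 20 to 42 g; z up through the stepped top. It stands in the middle pocket of the full tray (left or right, varies), with 4 to 5 mm play, 12 mm proud of the tray's face.
- die_2_center (a point): Centre (14 mm up) of the farthest of three loose steel setting dies: 26 mm across the foot, stepped to 20 mm at the top, 28 mm high, 20 to 42 g; z up through the stepped top. It stands in the farthest pocket of the full tray (left or right, varies), with 4 to 5 mm play, 12 mm proud of the tray's face.
Things that resemble listed ones, but are neither listed nor needed, are in the scene too. Leave any orange or red look-alike of the part that bears die_2_center alone.

How it is judged:
On the way:
1. the empty tray lies closed, face-down, on the full one, whose dies are still in their pockets (((angle between left_tray_handle's own z axis and vertical below 0.12 rad and angle between right_tray_handle's own z axis and vertical above 3.02 rad and x of die_0_center in the frame of left_tray_handle between -0.022 and 0.002 m and y of die_0_center in the frame of left_tray_handle between -0.097 and -0.073 m and z of each of die_0_center, die_1_center, die_2_center in the frame of left_tray_handle below 0.008 m and x of die_1_center in the frame of left_tray_handle between 0.028 and 0.052 m and y of die_1_center in the frame of left_tray_handle between -0.097 and -0.073 m and x of die_2_center in the frame of left_tray_handle between 0.078 and 0.102 m and y of die_2_center in the frame of left_tray_handle between -0.097 and -0.073 m) or (angle between right_tray_handle's own z axis and vertical below 0.12 rad and angle between left_tray_handle's own z axis and vertical above 3.02 rad and x of die_0_center in the frame of right_tray_handle between -0.102 and -0.078 m and y of die_0_center in the frame of right_tray_handle between 0.073 and 0.097 m and z of each of die_0_center, die_1_center, die_2_center in the frame of right_tray_handle below 0.008 m and x of die_1_center in the frame of right_tray_handle between -0.052 and -0.028 m and y of die_1_center in the frame of right_tray_handle between 0.073 and 0.097 m and x of die_2_center in the frame of right_tray_handle between -0.002 and 0.022 m and y of die_2_center in the frame of right_tray_handle between 0.073 and 0.097 m)) and distance of each of die_0_center, die_1_center, die_2_center from where it was at the start of the episode below 0.03 m), for 0.2 s.
At the end, for the whole second after the job is handed in: The tray that was empty lies flat with the emptied tray face-down on it (each within 7 degrees). All three dies are upside down (within 30 degrees) in its pockets: within 12 mm of the pocket middles, centres at most 8 mm above the bars, each over 100 mm from its start (((angle between right_tray_handle's own z axis and vertical below 0.12 rad and angle between left_tray_handle's own z axis and vertical above 3.02 rad and x of die_0_center in the frame of right_tray_handle between -0.102 and -0.078 m and y of die_0_center in the frame of right_tray_handle between 0.073 and 0.097 m and z of each of die_0_center, die_1_center, die_2_center in the frame of right_tray_handle below 0.008 m and x of die_1_center in the frame of right_tray_handle between -0.052 and -0.028 m and y of die_1_center in the frame of right_tray_handle between 0.073 and 0.097 m and x of die_2_center in the frame of right_tray_handle between -0.002 and 0.022 m and y of die_2_center in the frame of right_tray_handle between 0.073 and 0.097 m) or (angle between left_tray_handle's own z axis and vertical below 0.12 rad and angle between right_tray_handle's own z axis and vertical above 3.02 rad and x of die_0_center in the frame of left_tray_handle between -0.022 and 0.002 m and y of die_0_center in the frame of left_tray_handle between -0.097 and -0.073 m and z of each of die_0_center, die_1_center, die_2_center in the frame of left_tray_handle below 0.008 m and x of die_1_center in the frame of left_tray_handle between 0.028 and 0.052 m and y of die_1_center in the frame of left_tray_handle between -0.097 and -0.073 m and x of die_2_center in the frame of left_tray_handle between 0.078 and 0.102 m and y of die_2_center in the frame of left_tray_handle between -0.097 and -0.073 m)) and distance of each of die_0_center, die_1_center, die_2_center from where it was at the start of the episode above 0.1 m and angle between each of die_0_center, die_1_center, die_2_center's own z axis and vertical above 2.6 rad); the robot touches nothing.
It also fails if it takes over 54 s, if anything falls off the work surface, if the arm or the gripper's body presses on something with over 40 N, if the wrist force passes 120 N, or if a joint passes its speed limit or range.

## Working session

There is one attempt and no reset: what is moved stays moved. The work goes in short steps, Python scripts to look and compute and a tool call to move; the robot and the scene stay as the last step left them, time stands still between calls to the robot, and variables do not carry over. Pictures are saved under pics/ and viewed, and the job is handed in when it is done.

Besides the shell and the picture viewer there is one more tool, called after "Request:" as name(argument=value, ...), one argument or row to a line, values as JSON. send_rows: Moves the arm, as the interface text tells. Shift numbers are shares of 12 cm and turn numbers shares of pi/2 rad, none past 1 either way. Its arguments: {"type":"object","properties":{"increments":{"type":"array","items":{"type":"object","properties":{"linear":{"type":"array","items":{"type":"number"}},"dr":{"type":"array","items":{"type":"number"}},"hand":{"type":"number"}}}},"grip_force":{"type":"number"}},"required":["increments"]}

```bash
ls; mkdir -p pics
python3 - <<'E'
from bench import arm
import cv2, numpy as np
for n in ["scene","top"]:
    s=arm.snapshot(n); cv2.imwrite(f"pics/{n}0.png",s["img"]); print(n,s["fx"],s["fy"],s["cx"],s["cy"]); print(np.round(s["extrinsics"],4).tolist())
print(arm.get_state())
E
```

```text
pics
scene 497.6317127213849 497.6317127213849 321.6587479737385 200.17562004307246
[[0.8587, -0.5123, -0.0143, -0.5254], [-0.3452, -0.5575, -0.755, 0.2487], [0.3788, 0.6532, -0.6556, 0.8113], [0.0, 0.0, 0.0, 1.0]]
top 397.6110415714286 397.6110415714286 318.46804133424143 193.3302763408943
[[-0.0039, -0.9998, -0.0188, 0.0231], [-0.9894, 0.0066, -0.1448, 0.6213], [0.1449, 0.018, -0.9893, 0.879], [0.0, 0.0, 0.0, 1.0]]
{'time': 0.1, 'joint_pos': array([-1.30398555e+00,  2.38729201e-01, -1.41566010e-02,  1.31919539e+00,
        5.75198240e-06,  1.57078017e+00]), 'qd': array([ 0.00095745, -0.00198042,  0.00243926, -0.00025294, -0.00168469,
       -0.00150759]), 'effort': array([-5.55717234e-04, -5.39720321e+01,  3.46998131e+01,  1.33797692e-02,
       -1.43950695e-05,  2.76590833e-05]), 'tool_pos': array([ 0.13832778, -0.50608125,  0.23874269]), 'orientation': array([-3.92100433e-04,  7.94880954e-01, -6.06765074e-01, -5.08906678e-04]), 'ft_force': array([-0.532368  ,  0.11138745,  0.57058306]), 'wrist_torque': array([ 0.00621151, -0.06696759,  0.03391311]), 'finger_gap': 0.9991158524127449}
```

View pics/scene0.png

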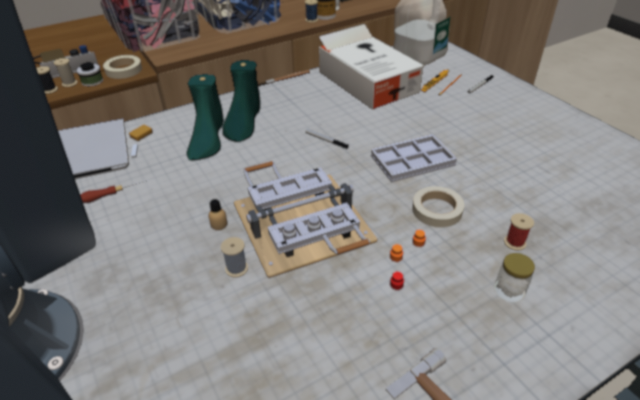

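View pics/top0.png

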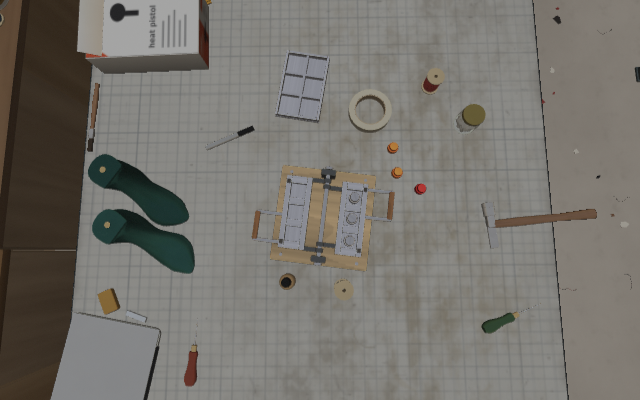

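The dies stand in the right tray (top view around (352,218)). The left tray is empty, with its bar at about (257,225). The right bar is at about (391,206). Next I'll segment the bars and cast rays.

```bash
cat > h.py <<'E'
import numpy as np, cv2
from bench import arm
def ray(s,u,v):
    E=s["extrinsics"];R=E[:3,:3];t=E[:3,3]
    d=R.T@np.array([(u-s["cx"])/s["fx"],(v-s["cy"])/s["fy"],1]);return -R.T@t,d
def onplane(s,u,v,z):
    o,d=ray(s,u,v);return o+d*(z-o[2])/d[2]
def proj(s,p):
    c=s["extrinsics"]@np.append(p,1);return s["fx"]*c[0]/c[2]+s["cx"],s["fy"]*c[1]/c[2]+s["cy"]
def brown(s,roi,name=""):
    hsv=cv2.cvtColor(s["img"],cv2.COLOR_BGR2HSV)
    m=cv2.inRange(hsv,(5,90,60),(18,255,200)); z=np.zeros_like(m);x0,y0,x1,y1=roi;z[y0:y1,x0:x1]=m[y0:y1,x0:x1]
    c,_=cv2.findContours(z,cv2.RETR_EXTERNAL,cv2.CHAIN_APPROX_NONE)
    return [(cv2.contourArea(k),cv2.minAreaRect(k)) for k in c if cv2.contourArea(k)>25]
E
python3 - <<'E'
from h import *
s=arm.snapshot("top");img=s["img"]
cv2.imwrite("pics/topz.png",cv2.resize(img[150:300,230:430],None,fx=4,fy=4,interpolation=cv2.INTER_CUBIC))
hsv=cv2.cvtColor(img,cv2.COLOR_BGR2HSV)
print(hsv[206,391],hsv[225,257],hsv[262,285])
for roi in [(245,200,268,245),(380,185,400,225)]:
    for a,r in brown(s,roi): print(a,r,onplane(s,*r[0],0.061)); b=cv2.boxPoints(r);print([onplane(s,*q,0.061).round(4).tolist() for q in b])
s=arm.snapshot("scene");img=s["img"]
cv2.imwrite("pics/scz.png",cv2.resize(img[150:280,225:385],None,fx=5,fy=4.6,interpolation=cv2.INTER_CUBIC))
for roi in [(240,155,280,180),(330,230,375,260)]:
    for a,r in brown(s,roi): print(a,r,onplane(s,*r[0],0.057))
E
```

```text
[ 13 130 110] [ 13 137 110] [ 23  16 130]
100.5 ((255.70999145507812, 224.02999877929688), (4.808326244354248, 26.728639602661133), 8.13010311126709) [0.54971542 0.16206068 0.061     ]
[[0.5207, 0.1712, 0.061], [0.5806, 0.1638, 0.061], [0.579, 0.1529, 0.061], [0.5191, 0.1604, 0.061]]
107.0 ((390.2673645019531, 205.32675170898438), (4.975186347961426, 27.065013885498047), 5.710593223571777) [ 0.59052317 -0.14319928  0.061     ]
[[0.5606, -0.1337, 0.061], [0.622, -0.1416, 0.061], [0.6208, -0.1528, 0.061], [0.5594, -0.1448, 0.061]]
61.0 ((258.7406921386719, 166.40249633789062), (3.349614381790161, 25.959510803222656), 75.0685806274414) [0.54898019 0.16133749 0.057     ]
171.0 ((352.29998779296875, 245.4000244140625), (6.640782833099365, 31.939001083374023), 71.56504821777344) [ 0.59136694 -0.14456133  0.057     ]
```

View pics/topz.png

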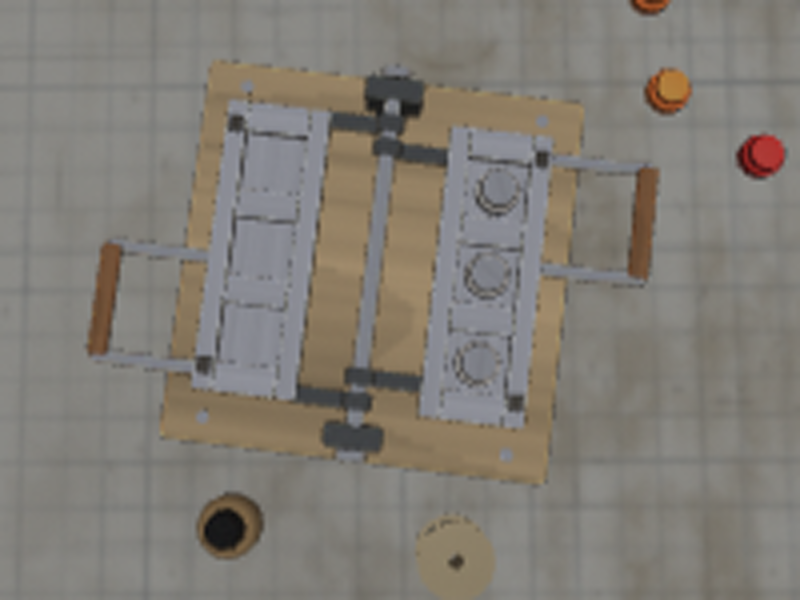

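View pics/scz.png

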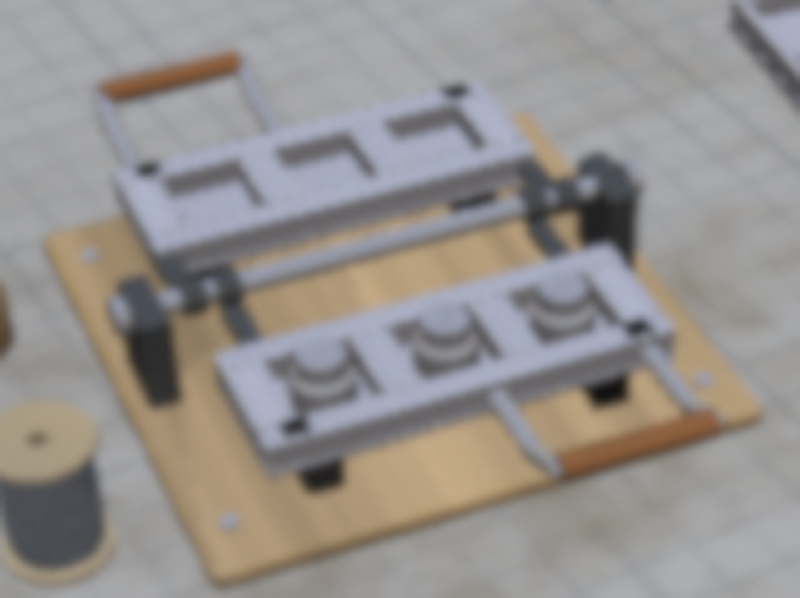

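The bars are at L = (0.550, 0.1615) and R = (0.591, -0.1435), at z = 0.055. That gives a stand yaw of about -7.2° and a centre near (0.5705, 0.009). First I turn the tool so the jaw axis lies along the stand's y.

Request:
send_rows(
  increments=[
    {"linear": [0,0,0],"dr": [0,0,-0.11],"hand": 0.2},
    {"linear": [0,0,0],"dr": [0,0,-0.11],"hand": 0.2},
    {"linear": [0,0,0],"dr": [0,0,-0.11],"hand": 0.2},
    {"linear": [0,0,0],"dr": [0,0,-0.11],"hand": 0.2},
    {"linear": [0,0,0],"dr": [0,0,-0.11],"hand": 0.2},
    {"linear": [0,0,0],"dr": [0,0,-0.11],"hand": 0.2},
    {"linear": [0,0,0],"dr": [0,0,-0.11],"hand": 0.2},
    {"linear": [0,0,0],"dr": [0,0,-0.11],"hand": 0.2},
  ],
  grip_force=30,
)

```text
time: 1.2
tool_pos: [0.1384, -0.5063, 0.2391]
orientation: [-0.0, 0.999, 0.042, -0.0]
ft_force: [-0.7, -0.2, -0.4]
finger_gap: 0.394
```

```bash
cat > st.py <<'E'
from h import *
from scipy.spatial.transform import Rotation as Ro
s=arm.get_state();q=s["orientation"];R=Ro.from_quat([q[1],q[2],q[3],q[0]]).as_matrix()
psi=np.radians(-7.2);a=np.array([np.cos(psi),np.sin(psi),0]);l=np.array([-np.sin(psi),np.cos(psi),0]);C=np.array([.5705,.009,.055])
print("t",s["time"],"j",np.round(s["joint_pos"],3),"tcp",np.round(s["tool_pos"],4),"yawx",np.degrees(np.arctan2(R[1,0],R[0,0])).round(2),"Rz",R[:,2].round(3),"F",np.round(s["ft_force"],1),"T",np.round(s["wrist_torque"],2),"gap",round(s["finger_gap"],3))
p=s["tool_pos"]-C; print("stand xyz of grasp pt:",round(p@a,4),round(p@l,4),round(s["tool_pos"][2]+.011,4))
def go(ax,ay,z):
    T=C*[1,1,0]+ax*a+ay*l+np.array([0,0,z-.011]); d=R.T@(T-s["tool_pos"]); print("go",ax,ay,z,"tool delta shares",(d/.12).round(3))
import sys
v=sys.argv[1:]
for k in range(0,len(v),3): go(*map(float,v[k:k+3]))
E
python3 st.py -0.04 0.15 0.19
```

```text
t 1.2 j [-1.304  0.238 -0.014  1.319 -0.     0.183] tcp [ 0.1384 -0.5063  0.2391] yawx 4.81 Rz [-0.     0.001 -1.   ] F [-0.7 -0.2 -0.4] T [ 0.01  0.   -0.02] gap 0.394
stand xyz of grasp pt: -0.3642 -0.5654 0.2501
go -0.04 0.15 0.19 tool delta shares [ 3.883 -5.268  0.503]
```

Request:
send_rows(
  increments=[
    {"linear": [0,0,0],"dr": [0,0,-0.108],"hand": 0.2},
    {"linear": [0,0,0],"dr": [0,0,-0.108],"hand": 0.2},
    {"linear": [0,0,0],"dr": [0,0,-0.108],"hand": 0.2},
    {"linear": [0,0,0],"dr": [0,0,-0.108],"hand": 0.2},
    {"linear": [0,0,0],"dr": [0,0,-0.108],"hand": 0.2},
    {"linear": [0,0,0],"dr": [0,0,-0.108],"hand": 0.2},
    {"linear": [0,0,0],"dr": [0,0,-0.108],"hand": 0.2},
    {"linear": [0,0,0],"dr": [0,0,-0.108],"hand": 0.2},
  ],
)

```text
time: 2.2
tool_pos: [0.1384, -0.5063, 0.2391]
orientation: [-0.0, 0.751, 0.66, 0.0]
ft_force: [-0.2, -0.3, 1.2]
finger_gap: 0.405
```

```bash
python3 st.py -0.04 0.15 0.17
```

```text
t 2.2 j [-1.304  0.238 -0.014  1.319 -0.    -1.174] tcp [ 0.1384 -0.5063  0.2391] yawx 82.56 Rz [-0.     0.001 -1.   ] F [-0.2 -0.3  1.2] T [-0.03  0.02 -0.  ] gap 0.405
stand xyz of grasp pt: -0.3642 -0.5654 0.2501
go -0.04 0.15 0.17 tool delta shares [5.972 2.677 0.67 ]
```

Request:
send_rows(
  increments=[
    {"linear": [0.373,0.167,0],"dr": [0,0,0],"hand": 0.2},
    {"linear": [0.373,0.167,0],"dr": [0,0,0],"hand": 0.2},
    {"linear": [0.373,0.167,0],"dr": [0,0,0],"hand": 0.2},
    {"linear": [0.373,0.167,0],"dr": [0,0,0],"hand": 0.2},
    {"linear": [0.373,0.167,0],"dr": [0,0,0],"hand": 0.2},
    {"linear": [0.373,0.167,0],"dr": [0,0,0],"hand": 0.2},
    {"linear": [0.373,0.167,0],"dr": [0,0,0],"hand": 0.2},
    {"linear": [0.373,0.167,0],"dr": [0,0,0],"hand": 0.2},
  ],
)

```text
time: 3.2
tool_pos: [0.3461, -0.1718, 0.2394]
orientation: [0.0, 0.753, 0.658, 0.0]
ft_force: [0.9, -0.3, -0.3]
finger_gap: 0.403
```

Request:
send_rows(
  increments=[
    {"linear": [0.373,0.167,0],"dr": [0,0,0],"hand": 0.2},
    {"linear": [0.373,0.167,0],"dr": [0,0,0],"hand": 0.2},
    {"linear": [0.373,0.167,0],"dr": [0,0,0],"hand": 0.2},
    {"linear": [0.373,0.167,0],"dr": [0,0,0],"hand": 0.2},
    {"linear": [0.373,0.167,0],"dr": [0,0,0],"hand": 0.2},
    {"linear": [0.373,0.167,0.2],"dr": [0,0,0],"hand": 0.2},
    {"linear": [0.373,0.167,0.2],"dr": [0,0,0],"hand": 0.2},
    {"linear": [0.373,0.167,0.2],"dr": [0,0,0],"hand": 0.2},
  ],
)

```text
time: 4.2
tool_pos: [0.5534, 0.1615, 0.1665]
orientation: [0.0, 0.753, 0.658, 0.0]
ft_force: [0.7, -1.3, 0.2]
finger_gap: 0.402
```

```bash
python3 st.py -0.04 0.15 0.055
```

```text
t 4.2 j [ 0.284  0.358 -0.032  1.181 -0.     0.419] tcp [0.5534 0.1615 0.1665] yawx 82.26 Rz [ 0.  0. -1.] F [ 0.7 -1.3  0.2] T [-0.04 -0.04  0.07] gap 0.402
stand xyz of grasp pt: -0.0361 0.1492 0.1775
go -0.04 0.15 0.055 tool delta shares [ 0.006 -0.033  1.021]
```

Request:
send_rows(
  increments=[
    {"linear": [0.006,-0.03,0.25],"dr": [0,0,0],"hand": 0.2},
    {"linear": [0,0,0.25],"dr": [0,0,0],"hand": 0.2},
    {"linear": [0,0,0.25],"dr": [0,0,0],"hand": 0.2},
    {"linear": [0,0,0.25],"dr": [0,0,0],"hand": 0.2},
    {"linear": [0,0,0],"dr": [0,0,0],"hand": 0.2},
  ],
)

```text
time: 4.82
tool_pos: [0.5475, 0.1607, 0.0453]
orientation: [-0.001, 0.753, 0.658, -0.002]
ft_force: [-0.1, -0.1, -0.5]
finger_gap: 0.399
```

```bash
python3 st.py -0.04 0.15 0.055
python3 - <<'E'
from h import *
for n,r in (("top",(230,150,430,300)),("scene",(225,110,385,280))):
    s=arm.snapshot(n);x0,y0,x1,y1=r;cv2.imwrite(f"pics/{n}1.png",cv2.resize(s["img"][y0:y1,x0:x1],None,fx=3.5,fy=3.5,interpolation=cv2.INTER_CUBIC))
E
```

```text
t 4.825 j [ 0.285  0.448 -0.228  0.9    0.     0.421] tcp [0.5475 0.1607 0.0453] yawx 82.25 Rz [-0.004 -0.001 -1.   ] F [-0.1 -0.1 -0.5] T [-0.05  0.02  0.05] gap 0.399
stand xyz of grasp pt: -0.0418 0.1476 0.0563
go -0.04 0.15 0.055 tool delta shares [0.02  0.015 0.011]
```

View pics/scene1.png

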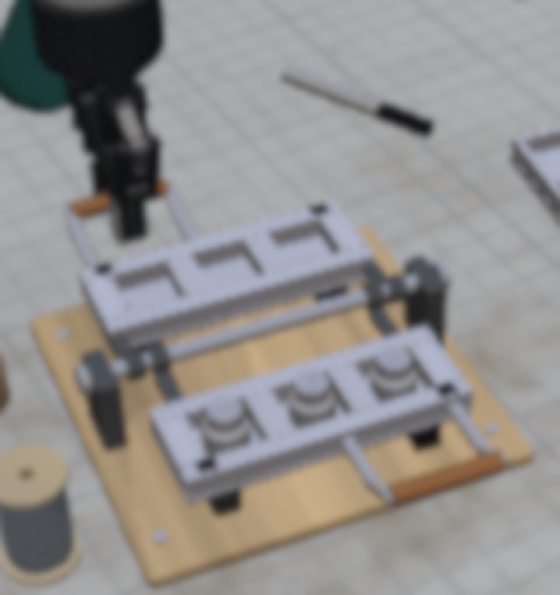

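The fingers straddle the left bar, so I close the gripper.

Request:
send_rows(
  increments=[
    {"linear": [0.015,0,0.01],"dr": [0,0,0],"hand": 1},
    {"linear": [0,0,0],"dr": [0,0,0],"hand": 1},
    {"linear": [0,0,0],"dr": [0,0,0],"hand": 1},
    {"linear": [0,0,0],"dr": [0,0,0],"hand": 1},
    {"linear": [0,0,0],"dr": [0,0,0],"hand": 1},
  ],
)

```text
time: 5.55
tool_pos: [0.5504, 0.1634, 0.0473]
orientation: [0.0, 0.753, 0.658, 0.001]
ft_force: [0.0, 1.4, 6.8]
finger_gap: 0.127
```

```bash
python3 st.py -0.04 0.15 0.055
```

```text
t 5.55 j [ 0.288  0.446 -0.224  0.898  0.     0.424] tcp [0.5504 0.1634 0.0473] yawx 82.26 Rz [ 0.002  0.001 -1.   ] F [0.  1.4 6.8] T [ 0.16 -0.11  0.08] gap 0.127
stand xyz of grasp pt: -0.0392 0.1507 0.0583
go -0.04 0.15 0.055 tool delta shares [-0.006 -0.006  0.027]
```

Run:
```python
import numpy as np
th=np.radians(np.arange(0,180.1,6));r=.15/.12
x=r*np.cos(th);z=-r*np.sin(th)
for i in range(30):print(i,round(x[i+1]-x[i],3),round(z[i+1]-z[i],3))
```

```text
0 -0.007 -0.131
1 -0.02 -0.129
2 -0.034 -0.126
3 -0.047 -0.122
4 -0.059 -0.117
5 -0.071 -0.11
6 -0.082 -0.102
7 -0.093 -0.093
8 -0.102 -0.082
9 -0.11 -0.071
10 -0.117 -0.059
11 -0.122 -0.047
12 -0.126 -0.034
13 -0.129 -0.02
14 -0.131 -0.007
15 -0.131 0.007
16 -0.129 0.02
17 -0.126 0.034
18 -0.122 0.047
19 -0.117 0.059
20 -0.11 0.071
21 -0.102 0.082
22 -0.093 0.093
23 -0.082 0.102
24 -0.071 0.11
25 -0.059 0.117
26 -0.047 0.122
27 -0.034 0.126
28 -0.02 0.129
29 -0.007 0.131
```

Request:
send_rows(
  increments=[
    {"linear": [-0.007,0,-0.131],"dr": [0,0,0],"hand": 1},
    {"linear": [-0.02,0,-0.129],"dr": [0,0,0],"hand": 1},
    {"linear": [-0.034,0,-0.126],"dr": [0,0,0],"hand": 1},
    {"linear": [-0.047,0,-0.122],"dr": [0,0,0],"hand": 1},
    {"linear": [-0.059,0.001,-0.117],"dr": [0,0,0],"hand": 1},
  ],
)

```text
time: 6.18
tool_pos: [0.5479, 0.1448, 0.1225]
orientation: [-0.001, 0.753, 0.658, 0.002]
ft_force: [5.0, 8.6, 0.9]
finger_gap: 0.129
```

```bash
python3 st.py -0.04 0.1299 0.130
python3 - <<'E'
from h import *
for n,r in (("scene",(225,110,385,280)),):
    s=arm.snapshot(n);x0,y0,x1,y1=r;cv2.imwrite(f"pics/{n}2.png",cv2.resize(s["img"][y0:y1,x0:x1],None,fx=3.5,fy=3.5,interpolation=cv2.INTER_CUBIC))
E
```

```text
t 6.175 j [ 0.257  0.368 -0.134  1.065  0.003  0.391] tcp [0.5479 0.1448 0.1225] yawx 82.32 Rz [ 0.002  0.004 -1.   ] F [5.  8.6 0.9] T [ 1.91 -0.67  0.08] gap 0.129
stand xyz of grasp pt: -0.0394 0.1319 0.1335
go -0.04 0.1299 0.13 tool delta shares [-0.017 -0.005  0.029]
```

View pics/scene2.png

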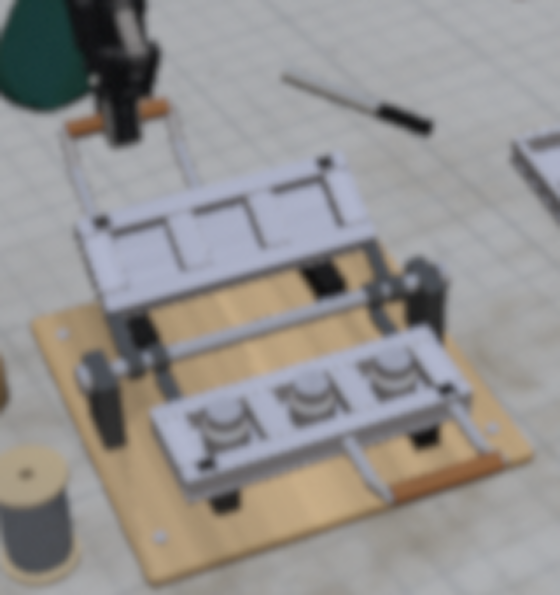

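Request:
send_rows(
  increments=[
    {"linear": [-0.071,0,-0.11],"dr": [0,0,0],"hand": 1},
    {"linear": [-0.082,0.001,-0.102],"dr": [0,0,0],"hand": 1},
    {"linear": [-0.093,0.001,-0.093],"dr": [0,0,0],"hand": 1},
    {"linear": [-0.102,0.001,-0.082],"dr": [0,0,0],"hand": 1},
    {"linear": [-0.11,0.001,-0.071],"dr": [0,0,0],"hand": 1},
    {"linear": [-0.117,0.001,-0.059],"dr": [0,0,0],"hand": 1},
    {"linear": [-0.122,0.001,-0.047],"dr": [0,0,0],"hand": 1},
    {"linear": [-0.126,0.001,-0.034],"dr": [0,0,0],"hand": 1},
  ],
)

```text
time: 7.22
tool_pos: [0.5357, 0.0466, 0.1962]
orientation: [0.0, 0.753, 0.658, 0.003]
ft_force: [-0.7, 8.7, 10.9]
finger_gap: 0.123
```

```bash
python3 st.py -0.04 0.0312 0.2017
```

```text
t 7.225 j [ 0.085  0.273 -0.077  1.215  0.004  0.219] tcp [0.5357 0.0466 0.1962] yawx 82.34 Rz [ 0.005  0.004 -1.   ] F [-0.7  8.7 10.9] T [1.51 0.01 0.06] gap 0.123
stand xyz of grasp pt: -0.0392 0.033 0.2072
go -0.04 0.0312 0.2017 tool delta shares [-0.015 -0.006  0.045]
```

Request:
send_rows(
  increments=[
    {"linear": [-0.129,0.001,-0.02],"dr": [0,0,0],"hand": 1},
    {"linear": [-0.131,0.001,-0.007],"dr": [0,0,0],"hand": 1},
    {"linear": [-0.131,0.001,0.007],"dr": [0,0,0],"hand": 1},
    {"linear": [-0.129,0.001,0.02],"dr": [0,0,0],"hand": 1},
    {"linear": [-0.126,0.001,0.034],"dr": [0,0,0],"hand": 1},
    {"linear": [-0.122,0.001,0.047],"dr": [0,0,0],"hand": 1},
    {"linear": [-0.117,0.001,0.059],"dr": [0,0,0],"hand": 1},
  ],
)

```text
time: 8.1
tool_pos: [0.5214, -0.0609, 0.1759]
orientation: [0.0, 0.753, 0.658, 0.001]
ft_force: [5.6, 2.0, 0.9]
finger_gap: 0.126
```

```bash
python3 st.py -0.04 -0.075 0.1849
```

```text
t 8.1 j [-1.170e-01  2.660e-01 -1.400e-01  1.163e+00  1.000e-03  1.900e-02] tcp [ 0.5214 -0.0609  0.1759] yawx 82.25 Rz [ 0.001  0.001 -1.   ] F [5.6 2.  0.9] T [ 0.65 -1.07  0.04] gap 0.126
stand xyz of grasp pt: -0.04 -0.0755 0.1869
go -0.04 -0.075 0.1849 tool delta shares [ 0.004 -0.     0.017]
```

Request:
send_rows(
  increments=[
    {"linear": [-0.11,0.001,0.071],"dr": [0,0,0],"hand": 1},
    {"linear": [-0.102,0.001,0.082],"dr": [0,0,0],"hand": 1},
    {"linear": [-0.093,0.001,0.093],"dr": [0,0,0],"hand": 1},
    {"linear": [-0.082,0.001,0.102],"dr": [0,0,0],"hand": 1},
    {"linear": [-0.071,0.001,0.11],"dr": [0,0,0],"hand": 1},
    {"linear": [-0.059,0,0.117],"dr": [0,0,0],"hand": 1},
    {"linear": [-0.047,0,0.122],"dr": [0,0,0],"hand": 1},
  ],
)

```text
time: 8.98
tool_pos: [0.5122, -0.1276, 0.0916]
orientation: [-0.0, 0.753, 0.658, 0.0]
ft_force: [5.4, 6.7, 0.7]
finger_gap: 0.125
```

```bash
python3 st.py -0.04 -0.1427 0.1014
python3 - <<'E'
from h import *
for n,r in (("scene",(225,110,385,280)),):
    s=arm.snapshot(n);x0,y0,x1,y1=r;cv2.imwrite(f"pics/{n}3.png",cv2.resize(s["img"][y0:y1,x0:x1],None,fx=3.5,fy=3.5,interpolation=cv2.INTER_CUBIC))
E
```

```text
t 8.975 j [-0.245  0.336 -0.273  0.962  0.001 -0.109] tcp [ 0.5122 -0.1276  0.0916] yawx 82.25 Rz [-0.     0.001 -1.   ] F [5.4 6.7 0.7] T [ 1.57 -1.09  0.12] gap 0.125
stand xyz of grasp pt: -0.0407 -0.1428 0.1026
go -0.04 -0.1427 0.1014 tool delta shares [0.001 0.006 0.01 ]
```

View pics/scene3.png

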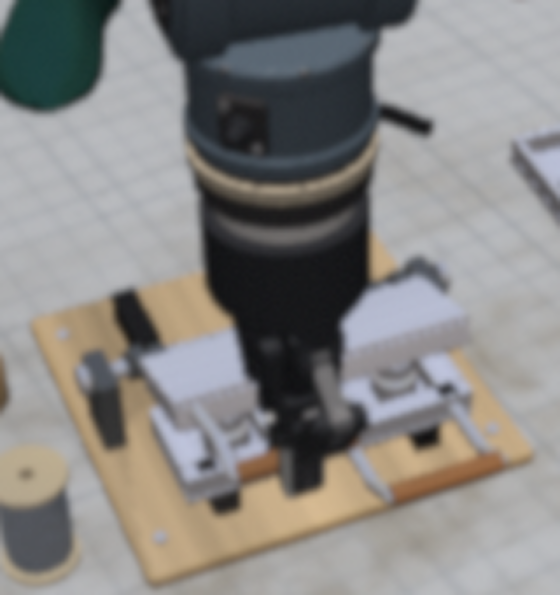

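Request:
send_rows(
  increments=[
    {"linear": [-0.034,0,0.126],"dr": [0,0,0],"hand": 1},
    {"linear": [-0.015,0,0.09],"dr": [0,0,0],"hand": 1},
    {"linear": [-0.008,0,0.08],"dr": [0,0,0],"hand": 1},
    {"linear": [-0.004,0,0.06],"dr": [0,0,0],"hand": 1},
    {"linear": [0,0,0.04],"dr": [0,0,0],"hand": 1},
    {"linear": [0,0,0],"dr": [0,0,0],"hand": 1},
  ],
)

```text
time: 9.78
tool_pos: [0.5118, -0.1343, 0.0461]
orientation: [0.0, 0.753, 0.658, 0.001]
ft_force: [-0.5, 7.6, 22.3]
finger_gap: 0.127
```

```bash
python3 st.py -0.04 -0.15 0.055
python3 - <<'E'
from h import *
for n,r in (("scene",(225,110,385,280)),):
    s=arm.snapshot(n);x0,y0,x1,y1=r;cv2.imwrite(f"pics/{n}4.png",cv2.resize(s["img"][y0:y1,x0:x1],None,fx=3.5,fy=3.5,interpolation=cv2.INTER_CUBIC))
E
```

```text
t 9.775 j [-0.257  0.383 -0.336  0.85   0.001 -0.123] tcp [ 0.5118 -0.1343  0.0461] yawx 82.28 Rz [ 0.002  0.001 -1.   ] F [-0.5  7.6 22.3] T [1.56 0.15 0.11] gap 0.127
stand xyz of grasp pt: -0.0403 -0.1495 0.0571
go -0.04 -0.15 0.055 tool delta shares [-0.004  0.002  0.018]
```

View pics/scene4.png

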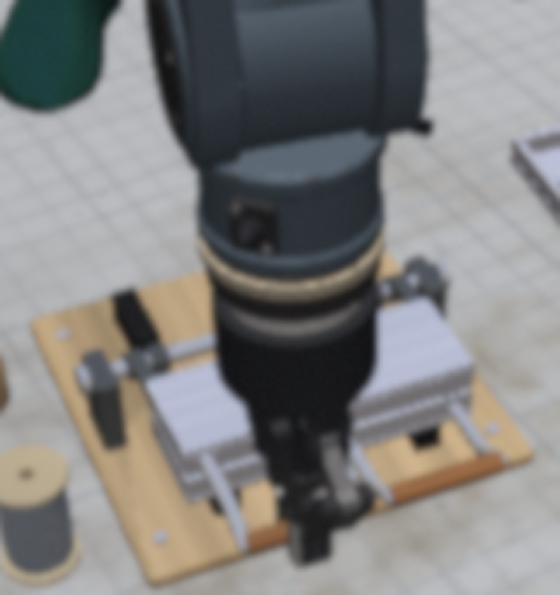

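The left tray is closed on the right one, with 22 N of contact at the bar. Now I let go, lift and check.

Request:
send_rows(
  increments=[
    {"linear": [0,0,-0.03],"dr": [0,0,0],"hand": 0.2},
    {"linear": [0,0,0],"dr": [0,0,0],"hand": 0.2},
    {"linear": [0,0,0],"dr": [0,0,0],"hand": 0.2},
    {"linear": [0,0,-0.2],"dr": [0,0,0],"hand": 0.2},
    {"linear": [0,0,-0.3],"dr": [0,0,0],"hand": 0.2},
    {"linear": [0,0,-0.3],"dr": [0,0,0],"hand": 0.2},
    {"linear": [0,-0.3,0],"dr": [0,0,0],"hand": 0.2},
    {"linear": [0,-0.3,0],"dr": [0,0,0],"hand": 0.2},
  ],
)

```text
time: 10.82
tool_pos: [0.4391, -0.125, 0.1443]
orientation: [-0.0, 0.753, 0.658, -0.0]
ft_force: [-0.2, -0.9, -0.3]
finger_gap: 0.4
```

```bash
python3 st.py 0.04 -0.15 0.055
python3 - <<'E'
from h import *
for n,r in (("scene",(225,110,385,280)),("top",(230,150,430,300))):
    s=arm.snapshot(n);x0,y0,x1,y1=r;cv2.imwrite(f"pics/{n}5.png",cv2.resize(s["img"][y0:y1,x0:x1],None,fx=3.5,fy=3.5,interpolation=cv2.INTER_CUBIC))
E
```

```text
t 10.825 j [-0.277  0.178 -0.346  1.047 -0.    -0.142] tcp [ 0.4391 -0.125   0.1443] yawx 82.25 Rz [-0. -0. -1.] F [-0.2 -0.9 -0.3] T [0.02 0.01 0.  ] gap 0.4
stand xyz of grasp pt: -0.1136 -0.1494 0.1553
go 0.04 -0.15 0.055 tool delta shares [0.007 1.28  0.835]
```

View pics/scene5.png

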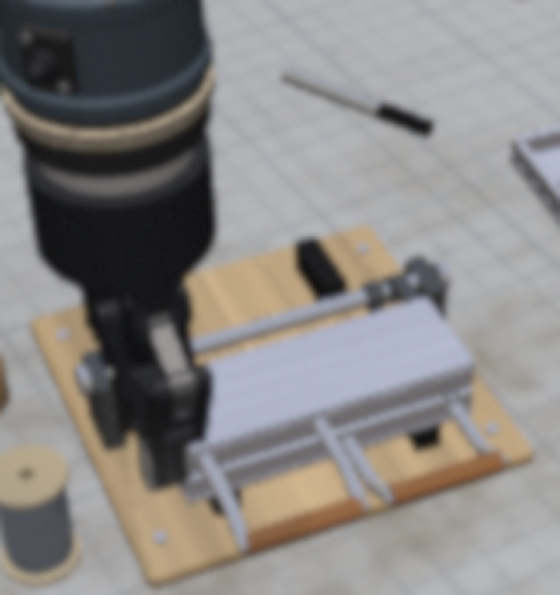

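View pics/top5.png

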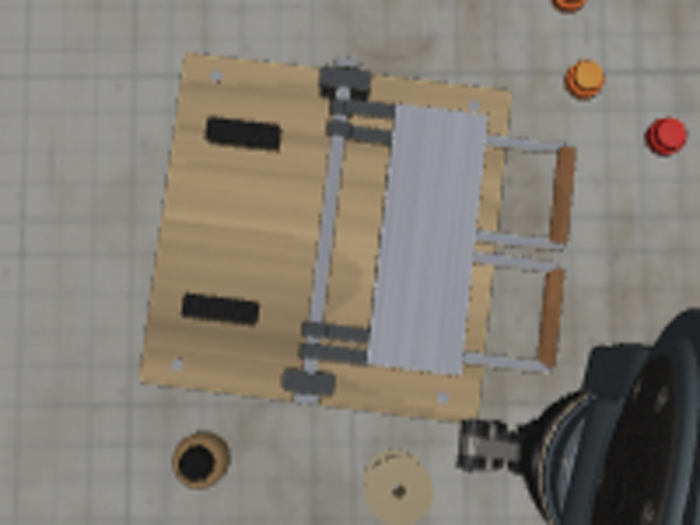

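The pair is closed flat. The right bar is at (563,195) in the top crop. I move over it and go down.

Request:
send_rows(
  increments=[
    {"linear": [0.007,0.32,0],"dr": [0,0,0],"hand": 0.2},
    {"linear": [0,0.32,0],"dr": [0,0,0],"hand": 0.2},
    {"linear": [0,0.32,0],"dr": [0,0,0],"hand": 0.2},
    {"linear": [0,0.32,0],"dr": [0,0,0],"hand": 0.2},
    {"linear": [0,0,0.25],"dr": [0,0,0],"hand": 0.2},
    {"linear": [0,0,0],"dr": [0,0,0],"hand": 0.2},
  ],
)

```text
time: 11.68
tool_pos: [0.5912, -0.1445, 0.1117]
orientation: [-0.002, 0.753, 0.658, -0.002]
ft_force: [0.1, 0.3, -0.6]
finger_gap: 0.399
```

```bash
python3 st.py 0.04 -0.15 0.055
```

```text
t 11.675 j [-0.24   0.449 -0.034  1.094 -0.    -0.104] tcp [ 0.5912 -0.1445  0.1117] yawx 82.25 Rz [-0.005  0.001 -1.   ] F [ 0.1  0.3 -0.6] T [ 0.   -0.06  0.01] gap 0.399
stand xyz of grasp pt: 0.0397 -0.1497 0.1227
go 0.04 -0.15 0.055 tool delta shares [-0.002  0.005  0.564]
```

Request:
send_rows(
  increments=[
    {"linear": [0,0,0.2],"dr": [0,0,0],"hand": 0.2},
    {"linear": [0,0,0.2],"dr": [0,0,0],"hand": 0.2},
    {"linear": [0,0,0.15],"dr": [0,0,0],"hand": 0.2},
    {"linear": [0,0,0],"dr": [0,0,0],"hand": 1},
    {"linear": [0,0,0],"dr": [0,0,0],"hand": 1},
    {"linear": [0,0,0],"dr": [0,0,0],"hand": 1},
    {"linear": [0,0,0],"dr": [0,0,0],"hand": 1},
    {"linear": [0,0,0],"dr": [0,0,0],"hand": 1},
  ],
  grip_force=50,
)

```text
time: 12.68
tool_pos: [0.5921, -0.1444, 0.049]
orientation: [-0.0, 0.753, 0.658, 0.0]
ft_force: [-3.1, 4.2, 0.4]
finger_gap: 0.12
```

```bash
python3 st.py 0.04 -0.15 0.055
python3 - <<'E'
import numpy as np
th=np.radians(np.arange(0,180.1,5));r=.15/.12
x=-r*np.cos(th);z=-r*np.sin(th)
print([(round(x[i+1]-x[i],3),round(z[i+1]-z[i],3)) for i in range(36)])
E
```

```text
t 12.675 j [-0.24   0.498 -0.126  0.947  0.001 -0.104] tcp [ 0.5921 -0.1444  0.049 ] yawx 82.26 Rz [-0.     0.001 -1.   ] F [-3.1  4.2  0.4] T [0.82 0.71 0.13] gap 0.12
stand xyz of grasp pt: 0.0407 -0.1495 0.06
go 0.04 -0.15 0.055 tool delta shares [-0.004 -0.005  0.042]
[(np.float64(0.005), np.float64(-0.109)), (np.float64(0.014), np.float64(-0.108)), (np.float64(0.024), np.float64(-0.106)), (np.float64(0.033), np.float64(-0.104)), (np.float64(0.042), np.float64(-0.101)), (np.float64(0.05), np.float64(-0.097)), (np.float64(0.059), np.float64(-0.092)), (np.float64(0.066), np.float64(-0.087)), (np.float64(0.074), np.float64(-0.08)), (np.float64(0.08), np.float64(-0.074)), (np.float64(0.087), np.float64(-0.066)), (np.float64(0.092), np.float64(-0.059)), (np.float64(0.097), np.float64(-0.05)), (np.float64(0.101), np.float64(-0.042)), (np.float64(0.104), np.float64(-0.033)), (np.float64(0.106), np.float64(-0.024)), (np.float64(0.108), np.float64(-0.014)), (np.float64(0.109), np.float64(-0.005)), (np.float64(0.109), np.float64(0.005)), (np.float64(0.108), np.float64(0.014)), (np.float64(0.106), np.float64(0.024)), (np.float64(0.104), np.float64(0.033)), (np.float64(0.101), np.float64(0.042)), (np.float64(0.097), np.float64(0.05)), (np.float64(0.092), np.float64(0.059)), (np.float64(0.087), np.float64(0.066)), (np.float64(0.08), np.float64(0.074)), (np.float64(0.074), np.float64(0.08)), (np.float64(0.066), np.float64(0.087)), (np.float64(0.059), np.float64(0.092)), (np.float64(0.05), np.float64(0.097)), (np.float64(0.042), np.float64(0.101)), (np.float64(0.033), np.float64(0.104)), (np.float64(0.024), np.float64(0.106)), (np.float64(0.014), np.float64(0.108)), (np.float64(0.005), np.float64(0.109))]
```

Request:
send_rows(
  increments=[
    {"linear": [0.005,0,-0.109],"dr": [0,0,0],"hand": 1},
    {"linear": [0.014,0,-0.108],"dr": [0,0,0],"hand": 1},
    {"linear": [0.024,0,-0.106],"dr": [0,0,0],"hand": 1},
    {"linear": [0.033,0,-0.104],"dr": [0,0,0],"hand": 1},
    {"linear": [0.042,0,-0.101],"dr": [0,0,0],"hand": 1},
    {"linear": [0.05,-0.001,-0.097],"dr": [0,0,0],"hand": 1},
  ],
)

```text
time: 13.42
tool_pos: [0.5946, -0.1256, 0.1246]
orientation: [0.001, 0.754, 0.657, -0.001]
ft_force: [-6.0, -4.3, -4.9]
finger_gap: 0.117
```

```bash
python3 st.py 0.04 -0.1299 0.13
python3 - <<'E'
from h import *
for n,r in (("scene",(225,110,385,280)),):
    s=arm.snapshot(n);x0,y0,x1,y1=r;cv2.imwrite(f"pics/{n}6.png",cv2.resize(s["img"][y0:y1,x0:x1],None,fx=3.5,fy=3.5,interpolation=cv2.INTER_CUBIC))
E
```

```text
t 13.425 j [-0.207  0.435 -0.022  1.115 -0.002 -0.071] tcp [ 0.5946 -0.1256  0.1246] yawx 82.2 Rz [-0.001 -0.002 -1.   ] F [-6.  -4.3 -4.9] T [-0.93  1.13  0.11] gap 0.117
stand xyz of grasp pt: 0.0407 -0.1306 0.1356
go 0.04 -0.1299 0.13 tool delta shares [ 0.006 -0.006  0.046]
```

View pics/scene6.png

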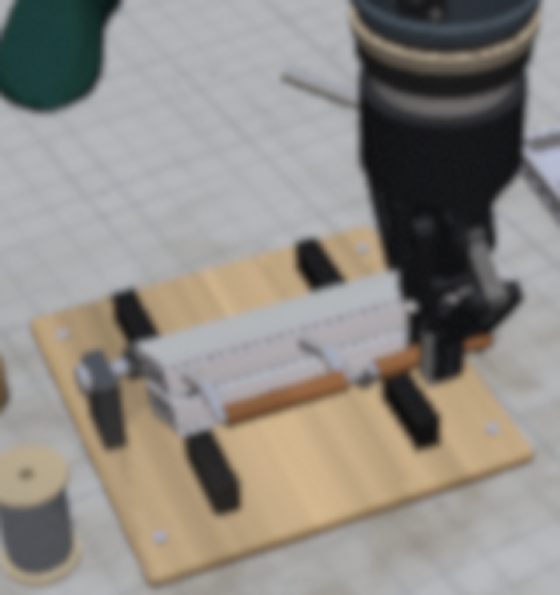

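Request:
send_rows(
  increments=[
    {"linear": [0.059,0,-0.092],"dr": [0,0,0],"hand": 1},
    {"linear": [0.066,-0.001,-0.087],"dr": [0,0,0],"hand": 1},
    {"linear": [0.074,-0.001,-0.08],"dr": [0,0,0],"hand": 1},
    {"linear": [0.08,-0.001,-0.074],"dr": [0,0,0],"hand": 1},
    {"linear": [0.087,-0.001,-0.066],"dr": [0,0,0],"hand": 1},
    {"linear": [0.092,-0.001,-0.059],"dr": [0,0,0],"hand": 1},
    {"linear": [0.097,-0.001,-0.05],"dr": [0,0,0],"hand": 1},
  ],
)

```text
time: 14.35
tool_pos: [0.603, -0.0623, 0.1886]
orientation: [0.004, 0.754, 0.657, -0.002]
ft_force: [-13.2, -17.7, 22.6]
finger_gap: 0.114
```

```bash
python3 st.py 0.04 -0.0634 0.1909
python3 - <<'E'
from h import *
for n,r in (("scene",(225,110,385,280)),):
    s=arm.snapshot(n);x0,y0,x1,y1=r;cv2.imwrite(f"pics/{n}7.png",cv2.resize(s["img"][y0:y1,x0:x1],None,fx=3.5,fy=3.5,interpolation=cv2.INTER_CUBIC))
E
```

```text
t 14.35 j [-0.099  0.394  0.083  1.256 -0.008  0.039] tcp [ 0.603  -0.0623  0.1886] yawx 82.08 Rz [ 0.003 -0.008 -1.   ] F [-13.2 -17.7  22.6] T [-3.84  2.83  0.04] gap 0.114
stand xyz of grasp pt: 0.0412 -0.0666 0.1996
go 0.04 -0.0634 0.1909 tool delta shares [ 0.027 -0.011  0.072]
```

View pics/scene7.png

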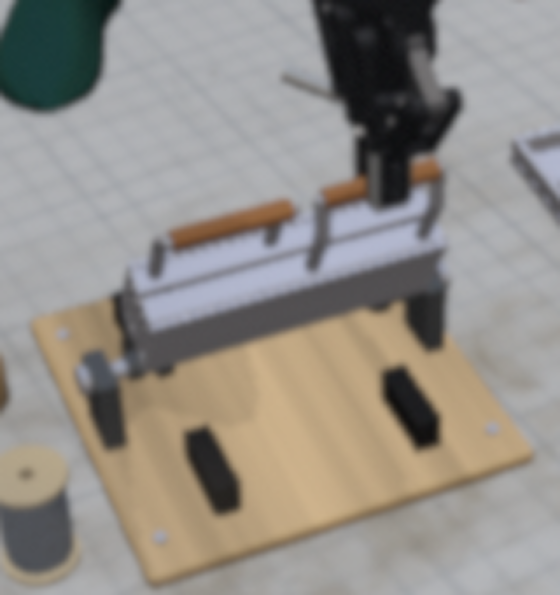

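The pair stays closed past the lift. Force is building radially because the path is about 3 mm too low, so I correct it and carry on.

Request:
send_rows(
  increments=[
    {"linear": [0.1,-0.005,-0.06],"dr": [0,0,0],"hand": 1},
    {"linear": [0.104,-0.005,-0.045],"dr": [0,0,0],"hand": 1},
    {"linear": [0.106,-0.001,-0.024],"dr": [0,0,0],"hand": 1},
    {"linear": [0.108,-0.001,-0.014],"dr": [0,0,0],"hand": 1},
    {"linear": [0.109,-0.001,-0.005],"dr": [0,0,0],"hand": 1},
  ],
)

```text
time: 15.02
tool_pos: [0.611, 0.0034, 0.2056]
orientation: [0.002, 0.754, 0.657, 0.001]
ft_force: [-5.3, -5.3, 7.0]
finger_gap: 0.106
```

```bash
python3 st.py 0.04 0 0.205
```

```text
t 15.025 j [ 0.007  0.395  0.128  1.3   -0.003  0.143] tcp [0.611  0.0034 0.2056] yawx 82.19 Rz [ 0.004 -0.002 -1.   ] F [-5.3 -5.3  7. ] T [-1.39  1.19  0.01] gap 0.106
stand xyz of grasp pt: 0.0409 -0.0005 0.2166
go 0.04 0.0 0.205 tool delta shares [ 0.004 -0.008  0.096]
```

The bar has slipped toward the fingertips: the grasp point is now 11 mm above it. At the top the tray stays by itself, so I open, lower and regrip.

Request:
send_rows(
  increments=[
    {"linear": [0,0,0],"dr": [0,0,0],"hand": 0.2},
    {"linear": [0,0,0],"dr": [0,0,0],"hand": 0.2},
    {"linear": [0,0,0],"dr": [0,0,0],"hand": 0.2},
  ],
)

```text
time: 15.4
tool_pos: [0.6106, 0.004, 0.2026]
orientation: [0.0, 0.753, 0.658, 0.0]
ft_force: [0.2, -0.2, 0.5]
finger_gap: 0.405
```

```bash
python3 st.py 0.04 0 0.205
python3 - <<'E'
from h import *
for n,r in (("scene",(225,110,385,280)),("top",(230,150,430,300))):
    s=arm.snapshot(n);x0,y0,x1,y1=r;cv2.imwrite(f"pics/{n}8.png",cv2.resize(s["img"][y0:y1,x0:x1],None,fx=3.5,fy=3.5,interpolation=cv2.INTER_CUBIC))
E
```

```text
t 15.4 j [0.006 0.398 0.126 1.297 0.    0.142] tcp [0.6106 0.004  0.2026] yawx 82.23 Rz [ 0.001  0.    -1.   ] F [ 0.2 -0.2  0.5] T [ 0.07 -0.02 -0.  ] gap 0.405
stand xyz of grasp pt: 0.0404 0.0 0.2136
go 0.04 0.0 0.205 tool delta shares [-0.    -0.003  0.072]
```

View pics/scene8.png

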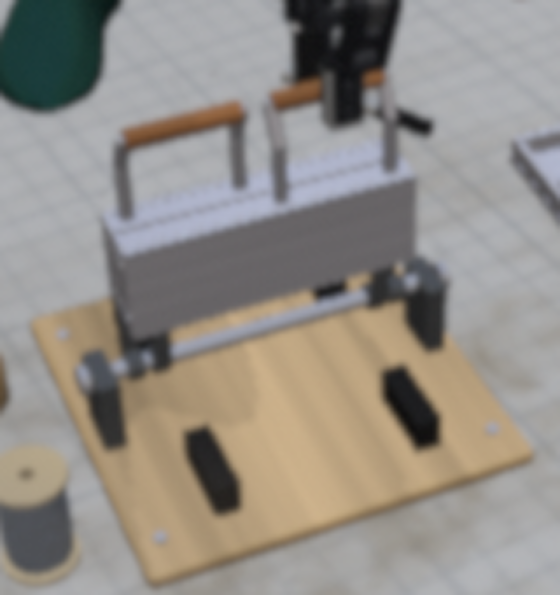

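View pics/top8.png

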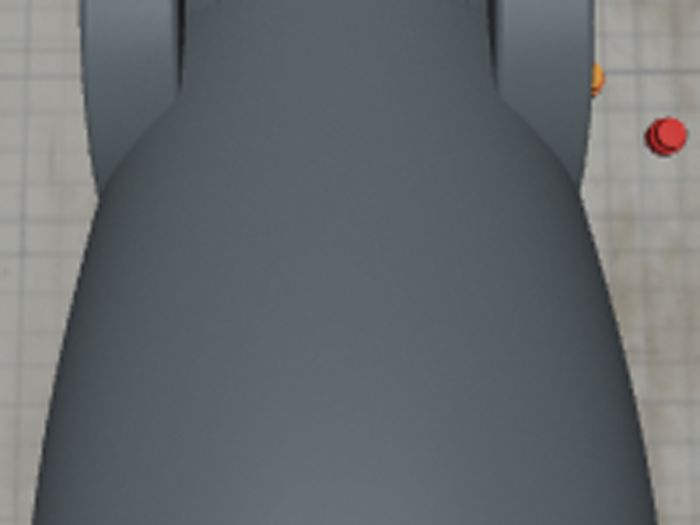

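The pair stands upright and closed. I lower the tool about 11 mm and regrip harder.

Request:
send_rows(
  increments=[
    {"linear": [0,0,0.09],"dr": [0,0,0],"hand": 0.2},
    {"linear": [0,0,0],"dr": [0,0,0],"hand": 0.2},
    {"linear": [0,0,0],"dr": [0,0,0],"hand": 1},
    {"linear": [0,0,0],"dr": [0,0,0],"hand": 1},
    {"linear": [0,0,0],"dr": [0,0,0],"hand": 1},
    {"linear": [0,0,0],"dr": [0,0,0],"hand": 1},
  ],
  grip_force=60,
)

```text
time: 16.25
tool_pos: [0.6102, 0.0042, 0.1914]
orientation: [-0.0, 0.753, 0.658, 0.0]
ft_force: [-0.6, 0.4, -0.6]
finger_gap: 0.12
```

```bash
python3 st.py 0.04 0 0.205
```

```text
t 16.25 j [0.007 0.403 0.104 1.272 0.    0.142] tcp [0.6102 0.0042 0.1914] yawx 82.25 Rz [-0.  0. -1.] F [-0.6  0.4 -0.6] T [0.03 0.13 0.06] gap 0.12
stand xyz of grasp pt: 0.04 0.0002 0.2024
go 0.04 0.0 0.205 tool delta shares [-0.002  0.    -0.021]
```

Well seated, with near-zero force. Now the second half.

Request:
send_rows(
  increments=[
    {"linear": [0.109,-0.001,0.005],"dr": [0,0,0],"hand": 1},
    {"linear": [0.108,-0.001,0.014],"dr": [0,0,0],"hand": 1},
    {"linear": [0.106,-0.001,0.024],"dr": [0,0,0],"hand": 1},
    {"linear": [0.104,-0.001,0.033],"dr": [0,0,0],"hand": 1},
    {"linear": [0.101,-0.001,0.042],"dr": [0,0,0],"hand": 1},
    {"linear": [0.097,-0.001,0.05],"dr": [0,0,0],"hand": 1},
  ],
)

```text
time: 17.0
tool_pos: [0.6198, 0.0783, 0.1715]
orientation: [0.001, 0.753, 0.658, -0.0]
ft_force: [0.1, -5.2, 9.6]
finger_gap: 0.122
```

```bash
python3 st.py 0.04 0.075 0.1849
python3 - <<'E'
from h import *
for n,r in (("scene",(225,110,385,280)),):
    s=arm.snapshot(n);x0,y0,x1,y1=r;cv2.imwrite(f"pics/{n}9.png",cv2.resize(s["img"][y0:y1,x0:x1],None,fx=3.5,fy=3.5,interpolation=cv2.INTER_CUBIC))
E
```

```text
t 17.0 j [ 0.126  0.436  0.105  1.24  -0.002  0.262] tcp [0.6198 0.0783 0.1715] yawx 82.22 Rz [ 0.001 -0.001 -1.   ] F [ 0.1 -5.2  9.6] T [-0.72 -0.28  0.19] gap 0.122
stand xyz of grasp pt: 0.0402 0.0749 0.1825
go 0.04 0.075 0.1849 tool delta shares [ 0.    -0.002 -0.02 ]
```

View pics/scene9.png

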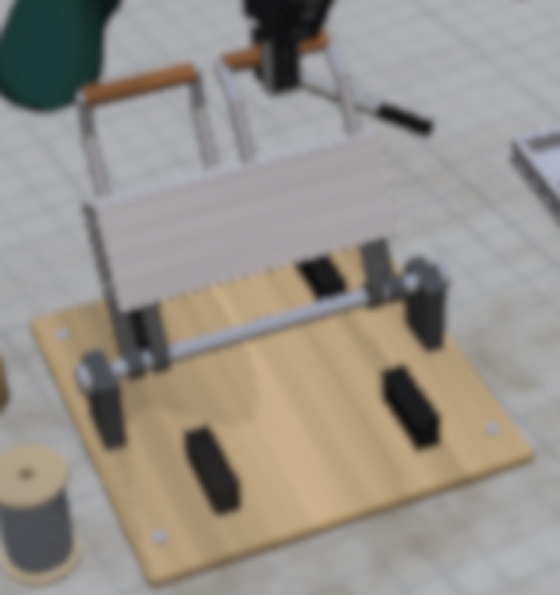

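Request:
send_rows(
  increments=[
    {"linear": [0.092,-0.001,0.059],"dr": [0,0,0],"hand": 1},
    {"linear": [0.087,-0.001,0.066],"dr": [0,0,0],"hand": 1},
    {"linear": [0.08,-0.001,0.074],"dr": [0,0,0],"hand": 1},
    {"linear": [0.074,-0.001,0.08],"dr": [0,0,0],"hand": 1},
    {"linear": [0.066,-0.001,0.087],"dr": [0,0,0],"hand": 1},
    {"linear": [0.059,-0.001,0.092],"dr": [0,0,0],"hand": 1},
  ],
)

```text
time: 17.8
tool_pos: [0.627, 0.1335, 0.1158]
orientation: [0.0, 0.753, 0.658, 0.0]
ft_force: [4.6, -4.7, 4.9]
finger_gap: 0.118
```

```bash
python3 st.py 0.04 0.1299 0.130
```

```text
t 17.8 j [ 0.21   0.494  0.055  1.131 -0.     0.345] tcp [0.627  0.1335 0.1158] yawx 82.24 Rz [ 0.001 -0.    -1.   ] F [ 4.6 -4.7  4.9] T [-1.41 -0.66  0.17] gap 0.118
stand xyz of grasp pt: 0.0405 0.1306 0.1268
go 0.04 0.1299 0.13 tool delta shares [-0.006 -0.004 -0.027]
```

Request:
send_rows(
  increments=[
    {"linear": [0.05,-0.001,0.097],"dr": [0,0,0],"hand": 1},
    {"linear": [0.042,-0.001,0.101],"dr": [0,0,0],"hand": 1},
    {"linear": [0.033,0,0.104],"dr": [0,0,0],"hand": 1},
    {"linear": [0.02,0,0.1],"dr": [0,0,0],"hand": 1},
    {"linear": [0.01,0,0.1],"dr": [0,0,0],"hand": 1},
    {"linear": [0.003,0,0.08],"dr": [0,0,0],"hand": 1},
    {"linear": [0,0,0.05],"dr": [0,0,0],"hand": 1},
    {"linear": [0,0,0],"dr": [0,0,0],"hand": 1},
  ],
)

```text
time: 18.8
tool_pos: [0.6294, 0.1532, 0.0397]
orientation: [-0.0, 0.753, 0.658, 0.001]
ft_force: [6.3, 3.3, -0.9]
finger_gap: 0.118
```

```bash
python3 st.py 0.04 0.15 0.055
python3 - <<'E'
from h import *
for n,r in (("scene",(225,110,385,280)),):
    s=arm.snapshot(n);x0,y0,x1,y1=r;cv2.imwrite(f"pics/{n}10.png",cv2.resize(s["img"][y0:y1,x0:x1],None,fx=3.5,fy=3.5,interpolation=cv2.INTER_CUBIC))
E
```

```text
t 18.8 j [ 0.238  0.563 -0.034  0.973  0.002  0.373] tcp [0.6294 0.1532 0.0397] yawx 82.28 Rz [ 0.001  0.002 -1.   ] F [ 6.3  3.3 -0.9] T [ 0.39 -1.16  0.02] gap 0.118
stand xyz of grasp pt: 0.0404 0.1505 0.0507
go 0.04 0.15 0.055 tool delta shares [-0.004 -0.003 -0.035]
```

View pics/scene10.png

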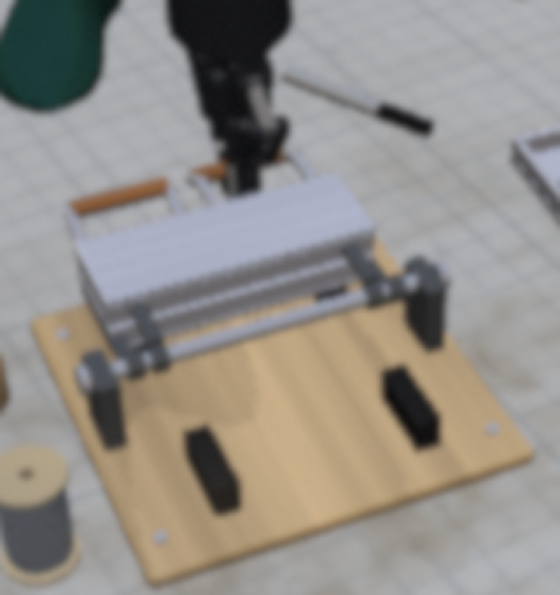

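No contact force yet, so I press down in small steps until it seats.

Request:
send_rows(
  increments=[
    {"linear": [0,0,0.02],"dr": [0,0,0],"hand": 1},
    {"linear": [0,0,0.02],"dr": [0,0,0],"hand": 1},
    {"linear": [0,0,0],"dr": [0,0,0],"hand": 1},
  ],
)

```text
time: 19.23
tool_pos: [0.6296, 0.1532, 0.0377]
orientation: [0.0, 0.753, 0.658, 0.002]
ft_force: [-1.5, 1.2, 20.4]
finger_gap: 0.119
```

```bash
python3 st.py 0.04 0.15 0.055
```

```text
t 19.225 j [ 0.238  0.563 -0.038  0.965  0.002  0.373] tcp [0.6296 0.1532 0.0377] yawx 82.28 Rz [ 0.003  0.002 -1.   ] F [-1.5  1.2 20.4] T [-0.09  0.28  0.07] gap 0.119
stand xyz of grasp pt: 0.0406 0.1505 0.0487
go 0.04 0.15 0.055 tool delta shares [-0.004 -0.005 -0.053]
```

Request:
send_rows(
  increments=[
    {"linear": [0,0,-0.03],"dr": [0,0,0],"hand": 0.2},
    {"linear": [0,0,0],"dr": [0,0,0],"hand": 0.2},
    {"linear": [0,0,0],"dr": [0,0,0],"hand": 0.2},
    {"linear": [0,0,-0.25],"dr": [0,0,0],"hand": 0.2},
    {"linear": [0,0,-0.4],"dr": [0,0,0],"hand": 0.2},
    {"linear": [0,0,-0.4],"dr": [0,0,0],"hand": 0.2},
    {"linear": [0,0,-0.4],"dr": [0,0,0],"hand": 0.2},
  ],
)

```text
time: 20.1
tool_pos: [0.6282, 0.1519, 0.2142]
orientation: [-0.0, 0.753, 0.658, -0.0]
ft_force: [0.5, 0.4, -0.1]
finger_gap: 0.405
```

Request:
send_rows(
  increments=[
    {"linear": [-0.4,-0.1,0],"dr": [0,0,0],"hand": 0.2},
    {"linear": [-0.4,-0.1,0],"dr": [0,0,0],"hand": 0.2},
    {"linear": [-0.4,-0.1,0],"dr": [0,0,0],"hand": 0.2},
    {"linear": [-0.4,-0.1,0],"dr": [0,0,0],"hand": 0.2},
    {"linear": [-0.4,-0.1,0],"dr": [0,0,0],"hand": 0.2},
    {"linear": [-0.4,-0.1,0],"dr": [0,0,0],"hand": 0.2},
    {"linear": [-0.4,-0.1,0],"dr": [0,0,0],"hand": 0.2},
    {"linear": [-0.4,-0.1,0],"dr": [0,0,0],"hand": 0.2},
  ],
)

```text
time: 21.1
tool_pos: [0.4807, -0.2168, 0.2128]
orientation: [-0.0, 0.753, 0.658, -0.0]
ft_force: [0.0, -0.5, 0.4]
finger_gap: 0.396
```

```bash
python3 st.py
python3 - <<'E'
from h import *
for n,r in (("scene",(225,110,385,280)),("top",(230,150,430,300))):
    s=arm.snapshot(n);x0,y0,x1,y1=r;cv2.imwrite(f"pics/{n}11.png",cv2.resize(s["img"][y0:y1,x0:x1],None,fx=3.5,fy=3.5,interpolation=cv2.INTER_CUBIC))
    a=[-7.2]; psi=np.radians(-7.2)
    rois={"top":(240,170,268,250),"scene":(235,150,320,185)}[n]
    for A,b in brown(s,rois):
        for z in (.055,.061):
            p=onplane(s,*b[0],z)-[.5705,.009,0];print(n,A,np.round(b[0],1),z,"stand",round(p[0]*np.cos(psi)+p[1]*np.sin(psi),4),round(-p[0]*np.sin(psi)+p[1]*np.cos(psi),4))
E
```

```text
t 21.1 j [-0.424  0.253 -0.062  1.257  0.    -0.289] tcp [ 0.4807 -0.2168  0.2128] yawx 82.25 Rz [-0.001  0.001 -1.   ] F [ 0.  -0.5  0.4] T [-0.03 -0.04  0.  ] gap 0.396
stand xyz of grasp pt: -0.0607 -0.2353 0.2238
scene 61.0 [258.7 166.4] 0.055 stand -0.0398 0.1511
scene 61.0 [258.7 166.4] 0.061 stand -0.0417 0.1432
top 100.5 [255.6 224. ] 0.055 stand -0.0395 0.1505
top 100.5 [255.6 224. ] 0.061 stand -0.0398 0.1494
top 92.5 [260.6 189.6] 0.055 stand 0.0405 0.1505
top 92.5 [260.6 189.6] 0.061 stand 0.0397 0.1494
```

View pics/scene11.png

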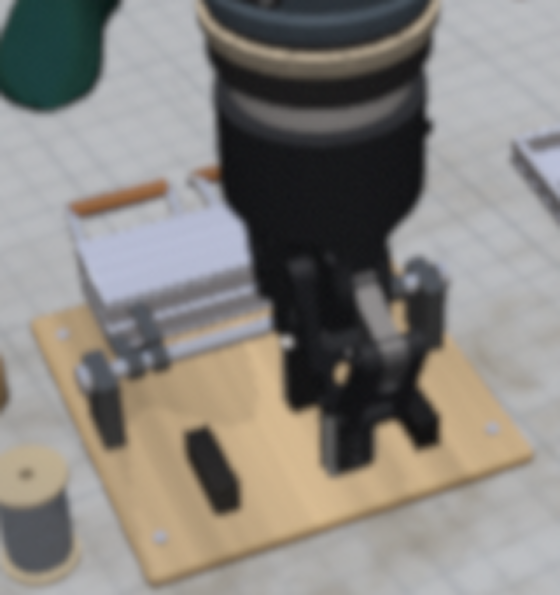

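View pics/top11.png

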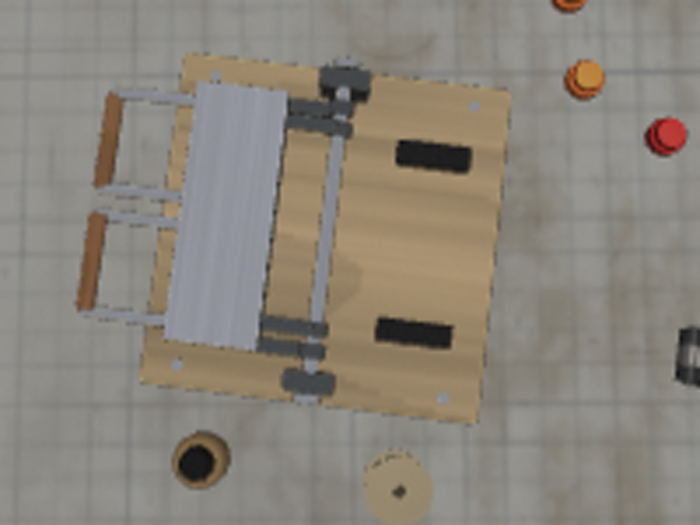

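The left bar is back at exactly its starting pixels in the scene view, (258.7,166.4). The arm hides the right bar there, so I move it aside to check that bar's height.

Request:
send_rows(
  increments=[
    {"linear": [-0.4,0,0],"dr": [0,0,0],"hand": 0.2},
    {"linear": [-0.4,0,0],"dr": [0,0,0],"hand": 0.2},
    {"linear": [-0.4,0,0],"dr": [0,0,0],"hand": 0.2},
    {"linear": [-0.3,0,0],"dr": [0,0,0],"hand": 0.2},
  ],
)

```text
time: 21.7
tool_pos: [0.4571, -0.3953, 0.2126]
orientation: [-0.0, 0.754, 0.657, 0.0]
ft_force: [0.2, -0.8, 0.1]
finger_gap: 0.397
```

Run:
```python
from h import *
S={}
for n,r in (("scene",(225,110,385,280)),("top",(230,150,430,300))):
    s=arm.snapshot(n);S[n]=s;x0,y0,x1,y1=r;cv2.imwrite(f"pics/{n}12.png",cv2.resize(s["img"][y0:y1,x0:x1],None,fx=3.5,fy=3.5,interpolation=cv2.INTER_CUBIC))
    for A,b in brown(s,{"top":(240,170,268,250),"scene":(235,140,320,185)}[n]): print(n,A,np.round(b[0],1))
psi=np.radians(-7.2);a=np.array([np.cos(psi),np.sin(psi),0]);l=np.array([-np.sin(psi),np.cos(psi),0])
for deg in (0,3,7):
    t=np.radians(deg)
    P=np.array([.5705,.009,.055])+.04*a+.15*np.cos(t)*l+[0,0,.15*np.sin(t)]
    L=P-.08*a
    print(deg,[np.round(proj(S[n],P),1) for n in S],[np.round(proj(S[n],L),1) for n in S])
```

```text
scene 61.0 [258.7 166.4]
scene 43.0 [294. 157.]
top 100.5 [255.6 224. ]
top 91.5 [260.6 189.6]
0 [array([292.9, 157.6]), array([260.8, 189.8])] [array([258.8, 166.7]), array([255.8, 224.3])]
3 [array([292.7, 154.8]), array([260.3, 189.3])] [array([258.5, 163.9]), array([255.3, 224. ])]
7 [array([292.6, 151.2]), array([260. , 188.7])] [array([258.1, 160.2]), array([254.9, 223.8])]
```

View pics/scene12.png

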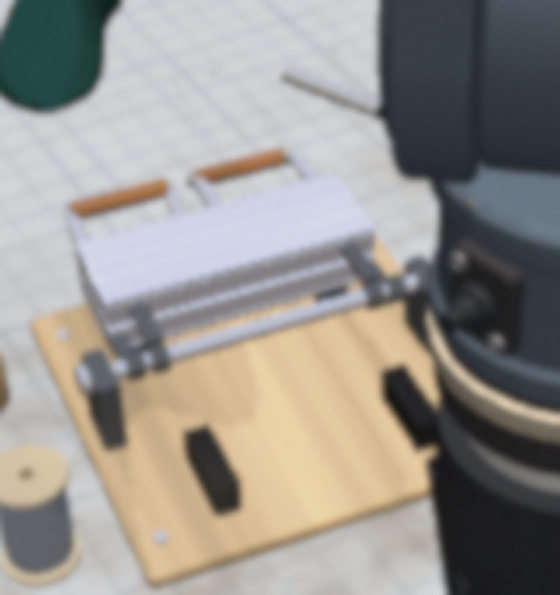

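Both bars project at 0–1° of flat: the right bar reads row 157.0 against 157.6 predicted for 0° and 151.2 for 7°. No die is seen outside the trays, and the gripper is clear. Handing in.

```bash
python3 -c "
from bench import arm
print(arm.finish_job())"
```

```text
the job is handed in; nothing more can be done
None
```

I swung the empty left tray closed onto the full right one, then swung the right tray over so the closed pair lies flat on the left with the emptied tray on top. I let go, moved the arm clear and handed the job in at about 22 s; no verdict was reported.

- **Final checks:** The left bar was back at its starting pixels. The right bar was within about 1° of flat, and the gripper was clear with no contact force. The dies are hidden inside the closed pair, so I could not see them directly. I inferred they are in place from the trays closing fully and no die showing outside them.
- **Problem on the way:** On the second swing the bar slipped about 6 mm toward the fingertips, because my path ran about 3 mm low. The wrist force rose to about 32 N. I stopped with the pair upright, regripped deeper and finished the swing.

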